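# Switch the specimen roller to fast and start it

### The arm

A 7-joint arm with a two-finger parallel gripper is mounted at the origin on a cart in front of the work surface, level with it; the furniture and walls round the work are solid. World frame = base frame: x ahead of the robot, y to its left, z up, the work surface at z = 0. Lengths are in m, angles in rad, forces in N, time in s.
With the tool pointing down it reaches from about 0.425 to 0.875 m from the base axis. Payload 4.7 kg.
Tool frame: the origin (TCP) lies on the centre line of the jaws, within the pads' length; the fingertips stand ahead of it and the grasp point (between the pads) lies 8 mm behind it (ctrl.finger_overhang is the x of the fingertips in the tool frame, in m); x points along the fingers, z is the direction in which the jaws open and shut, and the axes are right-handed (so a half turn about x gives the same grasp; the last joint's range is limited). The gripper opens to 87 mm and grips with 3 to 60 N. Pads are 19 mm wide; open, the fingers measure 117 mm over their backs; the gripper's body (75 mm by 190 mm) begins 51 mm behind the grasp point.
Start: joints at [-1.205, 0.321, -0.07, 1.45, 0.023, 1.371, -0.057], TCP at [0.224, 0.61, 0.234] pointing down, gripper open.
Joint ranges: [-2.86, 2.86], [-0.3, 2.09], [-1.38, 1.24], [0.06, 2.45], [-1.56, 4.7], [0.09, 2.05], [-2.69, 2.69]. Speed limits (rad/s): [2.57, 2.57, 3.14, 3.14, 3.14, 3.14, 3.14].

### API

Orientations are given as a rotation vector (axis times angle).
In Python, from bench import readout, viewer, job, nets, ctrl gives the robot as it stands.
- The arm moves only by the shell command python3 -m creep 'ROWS' [FORCE]. ROWS is JSON, a list of rows, each an object with "linear": the shift along the tool's x, y, z in m, a list of three; "twist": the turn, a rotation vector about the tool's x, y, z in degrees, a list of three; "fingers": the gripper's target within -1 to 1 (shut at 1, half-way at 0, fully open at -1). A call has 1 to 8 rows; each row is the pose to reach, as a shift and turn from the pose commanded when the call began, along the tool's axes at that moment; what a row does not reach only later rows make up. A row lasts 1/12 s, in which the tool goes at most 41.7 mm and 7.16 degrees, less where a joint would pass 70% of its speed; a pose out of reach is approached as far as the arm can. A call with a gripper value outside its range is refused whole. The fingers move at their own pace and stop on an object; FORCE is the grip in N (left out, the last holds). Time passes only in rows, so rows that repeat a pose let the fingers close. It gives the time, the measured TCP pose, the force and the opening at its end, in the units of the state.
- readout.get_state(): the state, without advancing time (a new reading comes with each control period).
- viewer.get_image(name): name is "scene" or "top" or "wrist"; returns (picture, depth): 384x512x3 uint8, red, green, blue; 384x512 float32, m along the optical axis (not along the pixel's ray), 0 where there is no reading.
- viewer.camera_params(name): a dict with "K" (3x3 intrinsics, pixels), "cam_to_world" (4x4, takes a point from camera to world coordinates). Camera axes: x right, y down, z forward; pixel columns grow to the right and rows downward; lengths in m; the calibration is good to about 2 mm. A picture is of the moment at which its call begins: read the wrist's pose just before it. camera_params takes no time and is no camera call; for the wrist camera it gives the pose at the moment of the call.
- job.close_job(): hands the job in, once; it reports no verdict.
Trained networks look in the newest picture that a camera, given by its name, has taken for a name from the list of things; names that differ only in an ending like _2 or _b are one class to them, and where a whole thing is asked for, a point or a joint stands for the part that bears it (a point fixed in the world has none). Each returns a list of dicts, best first, with "conf" (0 to 1); they miss things now and then, are a little off and sometimes report something else, mostly with a low value. They report only what shows in the picture. A call takes as long as a camera call. They do not tell look-alikes from the thing itself.
- nets.boxes_of(camera, label): "centre" ([x, y, z] in m, in world coordinates, good to about 4 mm: the middle of the surface that is visible of it).
- nets.place_of(camera, label): "centre" ([x, y, z] in m, in world coordinates, good to about 4 mm: a listed point, or the origin of a listed thing).
The state is a dict: "time": time; "joint_positions": joint angles; "qd": joint speeds; "joint_torque": joint torques, N m; "position": TCP position; "tool_rot": TCP orientation; "ft_force": force on the tool from outside, world axes, zero at the start; "torque": the same for the moment, N m; "grip_width": opening from 0.0 (shut) to 1.0 (fully open).
Only numpy, scipy, OpenCV 4.12 (cv2) and the standard library are available. Lean on these libraries where they do the work, as an engineer would, in place of code of your own. Each camera call takes 0.05 s, during which the arm holds its last target.

### The job

Set the specimen roller running fast: push its lever away from the OFF position with the fingertips, past the middle notch (slow) and on to the far stop (fast), so that it stays there. Then press the green start button right down and let it come up again. Only push: do not pinch the lever's cross-bar, do not press the button before the lever is at the far stop, and leave the loose things on the bench where they are.

Things in the scene. Friction and masses are not known exactly. Their poses are not given: they have to be found in the camera images.
- roller: Specimen roller, fixed to the bench: aluminium base plate 160 x 410 x 12 mm, blue gearbox 130 x 120 mm with its top 92 mm above the bench, and on its +y side two rollers with a black pipe on them (pipe top 102 mm above the bench). Origin on the bench under the middle of the gearbox. +x is the way the lever is to be pushed (off to fast), +y runs along the rollers, z up.
- lever_pivot (a point): The lever's pivot, 70 mm straight above the roller's origin; the lever turns about the roller's y axis through it. Two steel discs, 46 mm in radius (top 116 mm above the bench), stand 12 to 17 mm either side of the lever's stem; dots on their rims mark the notches: white off, yellow slow, green fast.
- speed_lever (a joint): Lever angle, rad: 0 off (leaning 0.4 to the roller's -x), 0.4 middle notch, slow (upright), 0.8 far stop, fast (leaning 0.4 to +x; no farther). A spring detent draws it to the nearest position: let go below 0.2 it goes back to 0, from 0.2 to 0.6 to the middle notch, above 0.6 it snaps to 0.8 and stays. Pushing the bar out of a notch takes about 10 N.
- lever_bar (a point): Centre of the lever's T-shaped cross-bar (red near half, to be pushed, and black far half; touching both faces counts as pinching), 100 mm from the pivot. It is 96 mm long along the roller's y, 20 mm thick in the direction of motion, 26 mm along the stem (round, 12 mm in diameter). Centre 170 mm above the bench upright, 162 at off and fast; it travels from x = -39 to +39 mm in the roller's frame.
- start_box: Grey start box, fixed to the bench, 85 x 64 mm, its top 42 mm above the bench, with a round green push button in a black housing on the middle of its top. Origin on the bench under its middle.
- start_top (a point): Centre of the top face of the green button (30 mm in diameter, its top 64 mm above the bench, in a black housing 46 mm in diameter up to 54 mm); it goes straight down when pressed.
- start (a joint): Travel of the start button in m: 0 = up, 0.006 = right down. A spring brings it back; right down takes 5 N.
- jar: Loose small sample jar with a blue lid, 44 mm in diameter, 69 mm tall; bystander. Origin under its middle.
- ring: Loose short black pipe ring, 45 x 33 x 45 mm, on its side; bystander. Origin under its middle.
- marker: Loose black and white marker pen, 138 mm long, lying flat; bystander. Origin under its middle.
- tape: Loose roll of brown tape lying flat, 92 mm in diameter, 25 mm high; bystander. Origin under its middle.
Things that resemble listed ones, but are neither listed nor needed, are in the scene too. Leave any pink or purple look-alike of the start_box alone.

How it is judged:
On the way, in this order (a step that is already met when the one before it is completed fails the run):
1. the lever has been pushed past the middle notch to the far stop (value of joint speed_lever above 0.74 rad and value of joint start below 0.002 m), for 0.2 s.
2. the start button is pressed right down with the lever at the far stop (value of joint start above 0.0045 m and value of joint speed_lever above 0.74 rad), for 0.05 s.
At the end, for the whole second after the job is handed in: The lever rests at its far stop (above 0.74 rad), the button has been pressed and is up again (less than 2 mm down), and the four loose things are within 25 mm of where they stood (all of step 1 and velocity of joint speed_lever below 0.1 rad/s and distance of each of jar, ring, marker, tape from where it was at the start of the episode below 0.025 m); the robot touches nothing.
It fails at once if the start button is pressed while the lever is not at the far stop (value of joint start above 0.003 m and value of joint speed_lever below 0.72 rad).
It fails at once if the cross-bar is pinched (both its faces touched at once) (contact force between the fingers and speed_lever_c1 above 1 N and contact force between the fingers and speed_lever_c2 above 1 N).
It fails at once if a loose thing is lifted (height (world z) of any of jar, ring, marker, tape above 0.03 m).
It fails at once if a loose thing is pushed away (more than 30 mm) (distance of any of jar, ring, marker, tape from where it was at the start of the episode above 0.03 m).
It also fails if it takes over 40 s, if anything falls off the work surface, if the arm or the gripper's body presses on something with over 40 N, if the wrist force passes 120 N, or if a joint passes its speed limit or range.

## Working session

There is one attempt and no reset: what is moved stays moved. The work goes in short steps, Python scripts to look and compute and a shell command to move; the robot and the scene stay as the last step left them, time stands still between calls to the robot, and variables do not carry over. Pictures are saved under pics/ and viewed, and the job is handed in when it is done.

```bash
ls; mkdir -p pics; python3 - <<'E'
from bench import readout, viewer, job, nets, ctrl
import cv2, numpy as np
s=readout.get_state(); print({k:np.round(v,3) for k,v in s.items()}, ctrl.finger_overhang)
for c in ["scene","top"]:
    im,d=viewer.get_image(c); cv2.imwrite(f"pics/{c}0.png",im[:,:,::-1])
    print(c,np.round(viewer.camera_params(c)["cam_to_world"],2).tolist())
    for l in ["lever_bar","lever_pivot","roller","start_top","start_box","jar","ring","marker","tape"]:
        print(c,l,[(np.round(r["centre"],3).tolist(),round(r["conf"],2)) for r in nets.place_of(c,l)])
E
```

```text
pics
{'time': np.float64(0.0), 'joint_positions': array([-1.205,  0.322, -0.07 ,  1.452,  0.023,  1.371, -0.057]), 'qd': array([ 0.001, -0.001,  0.   ,  0.001,  0.001,  0.001,  0.001]), 'joint_torque': array([-2.0000e-03, -4.9128e+01, -4.0500e-01, -3.1254e+01, -6.4000e-02,
        4.3000e-02,  0.0000e+00]), 'position': array([0.224, 0.61 , 0.232]), 'tool_rot': array([-0.948,  1.357,  0.946]), 'ft_force': array([0.078, 0.477, 0.099]), 'torque': array([ 0.033, -0.038, -0.043]), 'grip_width': np.float64(1.001)} 0.011
scene [[0.76, -0.37, 0.53, -0.15], [-0.65, -0.42, 0.64, -1.07], [-0.01, -0.83, -0.56, 0.81], [0.0, 0.0, 0.0, 1.0]]
scene lever_bar [([0.496, 0.01, 0.16], 0.67)]
scene lever_pivot [([0.538, 0.017, 0.067], 0.64)]
scene roller [([0.54, 0.014, 0.004], 0.77)]
scene start_top [([0.484, -0.375, 0.062], 0.53), ([0.459, -0.235, 0.068], 0.5), ([0.347, -0.49, 0.066], 0.49)]
scene start_box [([0.482, -0.374, -0.002], 0.84), ([0.458, -0.24, -0.003], 0.76), ([0.447, -0.644, 0.003], 0.7), ([0.346, -0.495, 0.001], 0.68)]
scene jar [([0.695, -0.291, 0.001], 0.68)]
scene ring [([0.356, -0.14
[... 195 characters left out ...]
 [-0.02, -0.08, -1.0, 1.65], [0.0, 0.0, 0.0, 1.0]]
top lever_bar [([0.504, 0.013, 0.161], 0.68)]
top lever_pivot [([0.502, 0.013, 0.16], 0.62), ([0.535, 0.012, 0.067], 0.6)]
top roller [([0.534, 0.012, 0.0], 0.96), ([0.354, -0.147, 0.004], 0.5)]
top start_top [([0.478, -0.374, 0.065], 0.6), ([0.447, -0.645, 0.065], 0.56)]
top start_box [([0.482, -0.373, -0.002], 0.96), ([0.348, -0.491, -0.001], 0.96), ([0.453, -0.243, 0.001], 0.91), ([0.449, -0.644, -0.001], 0.87), ([0.48, -0.374, 0.068], 0.35)]
top jar [([0.5, 0.013, 0.161], 0.73), ([0.694, -0.29, -0.003], 0.46)]
top ring [([0.359, -0.149, 0.003], 0.61)]
top marker [([0.452, -0.491, -0.001], 0.57)]
top tape [([0.318, -0.346, -0.001], 0.65)]
```

View pics/scene0.png

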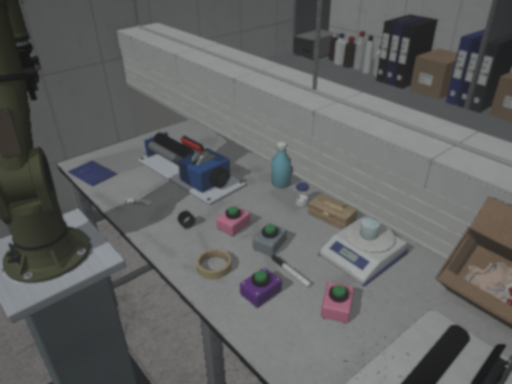

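View pics/top0.png

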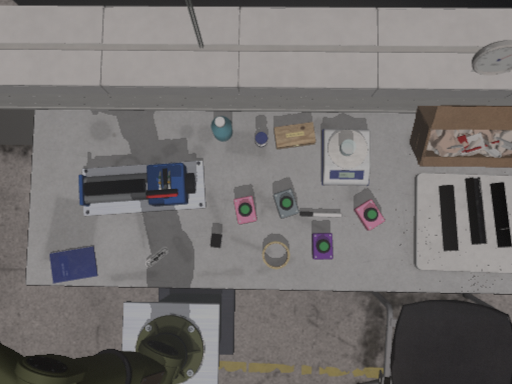

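```bash
python3 - <<'E'
from bench import viewer
import numpy as np,cv2
from scipy.spatial.transform import Rotation as R
p=viewer.camera_params("top");K=p["K"];T=np.linalg.inv(p["cam_to_world"])
im=cv2.imread("pics/top0.png")
tiles=[]
for n,q in dict(a=(.482,-.373,.064),b=(.348,-.491,.064),c=(.455,-.243,.064),d=(.449,-.644,.064),bar=(.502,.013,.16),piv=(.535,.012,.07)).items():
    c=T@np.r_[q,1];u=K@c[:3]/c[2];print(n,u[:2].round())
    x,y=u[:2].astype(int)
    if n!='piv':
        t=cv2.copyMakeBorder(im,60,60,60,60,0)[y+60-32:y+60+32,x+60-32:x+60+32];tiles.append(cv2.resize(t,(250,250),interpolation=cv2.INTER_CUBIC))
tiles.append(tiles[-1]*0)
cv2.imwrite("pics/crop0.png",np.vstack([np.hstack(tiles[:3]),np.hstack(tiles[3:])]))
print(R.from_rotvec([-0.948,1.357,0.946]).as_matrix().round(2))
E
```

```text
a [286. 203.]
b [322. 245.]
c [245. 210.]
d [370. 214.]
bar [160. 192.]
piv [166. 184.]
[[-0.   -0.94  0.34]
 [-0.    0.34  0.94]
 [-1.    0.   -0.  ]]
```

View pics/crop0.png

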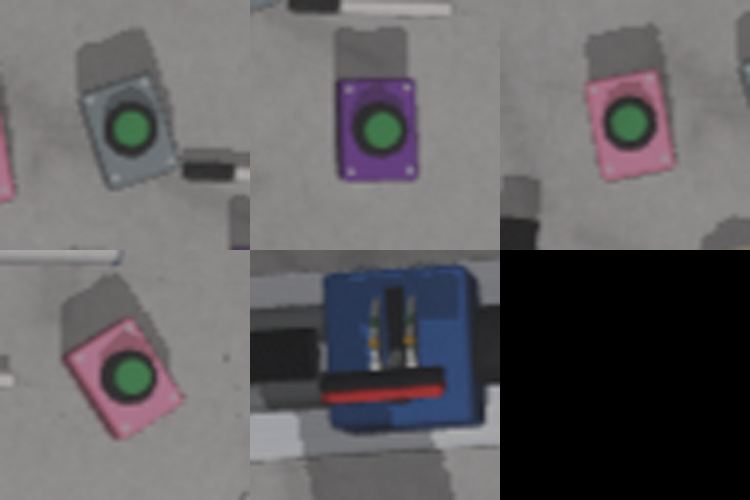

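Four boxes match in the top picture: pink (245,210), grey (286,203), purple (322,245) and pink (370,214). Only the one at (286,203) is grey, and the crop confirms it. The lever bar is at (160,192) with its red half on the robot side, so the push goes roughly +x. Next I'll measure the yaw and the bar precisely.

```bash
cat > h.py <<'E'
from bench import readout, viewer, job, nets, ctrl
import cv2, numpy as np
from scipy.spatial.transform import Rotation as R
np.set_printoptions(suppress=True,precision=4)
def cloud(c,save=None):
    im,d=viewer.get_image(c);p=viewer.camera_params(c)
    if save: cv2.imwrite(save,im[:,:,::-1])
    v,u=np.indices(d.shape);K=p["K"]
    P=np.stack([(u-K[0,2])/K[0,0]*d,(v-K[1,2])/K[1,1]*d,d],-1)
    M=p["cam_to_world"];return im,d,P@M[:3,:3].T+M[:3,3]
def delta(tgt,axis_z=None):
    s=readout.get_state();Rm=R.from_rotvec(s["tool_rot"]).as_matrix()
    print("pos",s["position"],"F",s["ft_force"],"w",s["grip_width"],"t",s["time"])
    print("linear",Rm.T@(np.array(tgt)-s["position"]))
    if axis_z is not None:
        z=np.array([*axis_z,0.]);z/=np.linalg.norm(z);x=np.array([0,0,-1.]);G=np.stack([x,np.cross(z,x),z],1)
        print("twist",np.degrees(R.from_matrix(Rm.T@G).as_rotvec()))
E
python3 - <<'E'
from h import *
for c in ["top","scene"]:
    im,d,W=cloud(c)
    hsv=cv2.cvtColor(im,cv2.COLOR_RGB2HSV).astype(int)
    near=(abs(W[...,0]-.5)<.08)&(abs(W[...,1]-.013)<.12)
    red=near&((hsv[...,0]<8)|(hsv[...,0]>172))&(hsv[...,1]>120)&(W[...,2]>.13)
    bar=near&(W[...,2]>.14)&(W[...,2]<.2)
    for n,m in(("red",red),("bar",bar)):
        Q=W[m]
        if len(Q)<5: print(c,n,len(Q));continue
        f=cv2.fitLine(Q[:,:2].astype(np.float32),cv2.DIST_HUBER,0,.01,.01).ravel()
        print(c,n,len(Q),Q.mean(0),Q.min(0),Q.max(0),"yaw",np.degrees(np.arctan2(-f[0]*np.sign(f[1]),abs(f[1]))))
    g=(abs(W[...,0]-.535)<.12)&(W[...,1]>-.1)&(W[...,1]<.4)&(abs(W[...,2]-.012)<.006)&(W[...,2]>.008)
    pts=(W[g][:,:2]*1000).astype(np.float32); print(c,"plate",len(pts),cv2.minAreaRect(pts))
    green=(hsv[...,0]>45)&(hsv[...,0]<85)&(hsv[...,1]>80)&(abs(W[...,0]-.482)<.04)&(abs(W[...,1]+.373)<.04)
    print(c,"btn",W[green].mean(0),green.sum())
    pipe=(abs(W[...,0]-.535)<.12)&(W[...,1]>.09)&(W[...,1]<.3)&(W[...,2]>.09)&(W[...,2]<.12)
    Q=W[pipe]
    if len(Q)>10:
        f=cv2.fitLine(Q[:,:2].astype(np.float32),cv2.DIST_HUBER,0,.01,.01).ravel();print(c,"pipe yaw",np.degrees(np.arctan2(-f[0]*np.sign(f[1]),abs(f[1]))),Q.mean(0))
E
```

```text
top red 97 [0.4902 0.0068 0.1723] [ 0.4842 -0.0378  0.158 ] [0.4992 0.0519 0.1803] yaw 4.4416833
top bar 255 [0.4965 0.0083 0.1716] [ 0.4812 -0.0382  0.1429] [0.5124 0.057  0.181 ] yaw 5.0730796
top plate 1781 ((534.744873046875, 148.75640869140625), (229.8465118408203, 497.7818908691406), 0.7616003751754761)
top btn [ 0.4828 -0.3752  0.0635] 65
top pipe yaw 4.351832 [0.5213 0.1817 0.0985]
scene red 92 [ 0.488  -0.0009  0.1681] [ 0.4797 -0.0393  0.1542] [0.4976 0.0512 0.174 ] yaw 5.012673
scene bar 203 [0.4915 0.0016 0.1664] [ 0.4797 -0.0413  0.1475] [0.5111 0.0608 0.178 ] yaw 5.293558
scene plate 1067 ((526.1272583007812, 102.26519775390625), (161.93040466308594, 411.5724182128906), 4.712393760681152)
scene btn [ 0.4781 -0.3777  0.0618] 69
scene pipe yaw 3.718059 [0.5149 0.1775 0.0968]
```

```bash
python3 - <<'E'
from h import *
delta([.450,.006,.234],(-.082,.9966))
E
```

```text
pos [0.224  0.6102 0.2336] F [0.4594 0.0999 0.8172] w 1.0001130365869826 t 1.1
linear [-0.0004 -0.4203 -0.4894]
twist [-24.8544   0.0038   0.0028]
```

```bash
python3 -m creep '[{"linear":[0,-0.033,-0.025],"twist":[-2,0,0],"fingers":1},{"linear":[0,-0.065,-0.051],"twist":[-4,0,0],"fingers":1},{"linear":[0,-0.098,-0.076],"twist":[-6,0,0],"fingers":1},{"linear":[0,-0.13,-0.102],"twist":[-8,0,0],"fingers":1},{"linear":[0,-0.163,-0.127],"twist":[-10,0,0],"fingers":1},{"linear":[0,-0.196,-0.152],"twist":[-12,0,0],"fingers":1},{"linear":[0,-0.228,-0.178],"twist":[-12,0,0],"fingers":1},{"linear":[0,-0.261,-0.203],"twist":[-12,0,0],"fingers":1}]' 20; python3 - <<'E'
from h import *
delta([.450,.006,.234],(-.082,.9966))
E
```

```text
time: 1.77
position: [0.3997, 0.3278, 0.2339]
tool_rot: [-1.104, 1.272, 1.104]
ft_force: [0.8, 0.6, 0.9]
grip_width: 0.479
pos [0.3997 0.3278 0.2339] F [0.8039 0.6132 0.9111] w 0.47924766018704196 t 1.7667
linear [-0.0003 -0.0953 -0.3115]
twist [-12.8436   0.046    0.0271]
```

```bash
python3 -m creep '[{"linear":[0,-0.012,-0.039],"twist":[-2,0,0],"fingers":1},{"linear":[0,-0.024,-0.078],"twist":[-4,0,0],"fingers":1},{"linear":[0,-0.036,-0.117],"twist":[-6,0,0],"fingers":1},{"linear":[0,-0.048,-0.156],"twist":[-8,0,0],"fingers":1},{"linear":[0,-0.06,-0.195],"twist":[-10,0,0],"fingers":1},{"linear":[0,-0.072,-0.234],"twist":[-12,0,0],"fingers":1},{"linear":[0,-0.084,-0.273],"twist":[-12.8,0,0],"fingers":1},{"linear":[0,-0.095,-0.311],"twist":[-12.8,0,0],"fingers":1}]'; python3 - <<'E'
from h import *
delta([.450,.006,.160],(-.082,.9966))
im,d,W=cloud("scene","pics/s1.png"); im,d,W=cloud("wrist","pics/w1.png")
E
```

```text
time: 2.43
position: [0.449, 0.0061, 0.234]
tool_rot: [-1.269, 1.168, 1.268]
ft_force: [0.6, 0.3, 0.3]
grip_width: 0.006
pos [0.449  0.0061 0.234 ] F [0.615  0.2881 0.2553] w 0.00586674308420954 t 2.4333
linear [ 0.074  -0.0009 -0.0003]
twist [-0.0398  0.0393  0.0768]
```

View pics/s1.png

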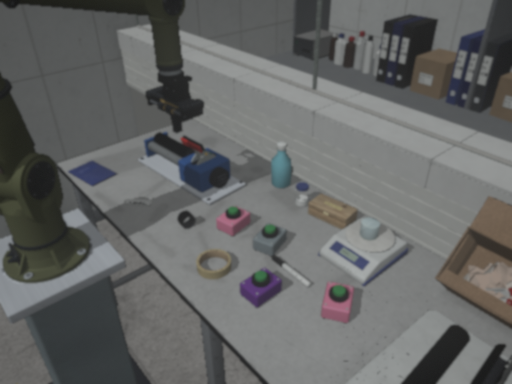

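View pics/w1.png

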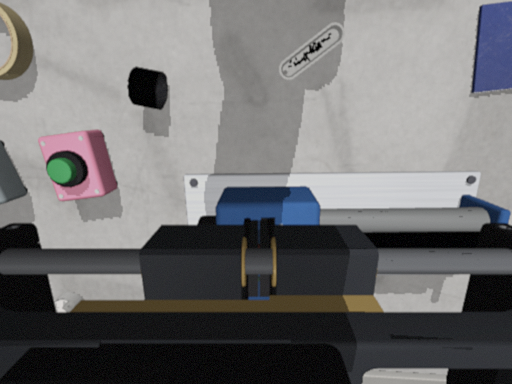

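Scene view: the shut fingers are at (178,127), on the robot side of the red bar at (190,143). I'll lower them next.

```bash
python3 -m creep '[{"linear":[0.03,0,0],"twist":[0,0,0],"fingers":1},{"linear":[0.06,0,0],"twist":[0,0,0],"fingers":1},{"linear":[0.075,0,0],"twist":[0,0,0],"fingers":1},{"linear":[0.075,0,0],"twist":[0,0,0],"fingers":1}]'; python3 - <<'E'
from h import *
delta([.5505,.014,.159],(-.082,.9966))
im,d,W=cloud("top","pics/t2.png")
cv2.imwrite("pics/t2c.png",cv2.resize(im[140:240,90:230,::-1],None,fx=5,fy=5,interpolation=2))
im,d,W=cloud("scene")
cv2.imwrite("pics/s2c.png",cv2.resize(im[80:220,110:270,::-1],None,fx=4,fy=4,interpolation=2))
E
```

```text
time: 2.87
position: [0.4463, 0.0085, 0.1554]
tool_rot: [-1.266, 1.175, 1.273]
ft_force: [-0.7, 0.7, -0.1]
grip_width: 0.008
pos [0.4463 0.0085 0.1554] F [-0.7401  0.7237 -0.1477] w 0.007852472073150653 t 2.8667
linear [-0.0043 -0.1043 -0.0029]
twist [-0.0542 -0.0393 -0.3584]
```

View pics/s2c.png

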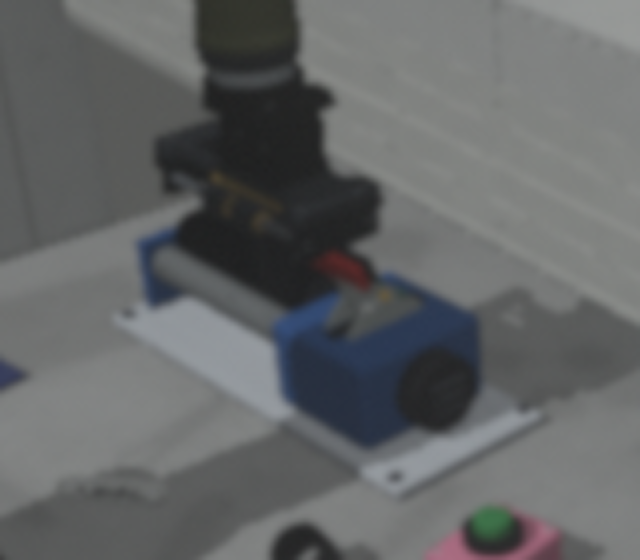

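The fingers are in front of the bar and the gripper body clears everything, so I can start pushing.

```bash
python3 -m creep '[{"linear":[0,-0.01,0],"twist":[0,0,0],"fingers":1},{"linear":[0,-0.02,0],"twist":[0,0,0],"fingers":1},{"linear":[0,-0.028,0],"twist":[0,0,0],"fingers":1},{"linear":[0,-0.036,0],"twist":[0,0,0],"fingers":1},{"linear":[0,-0.044,0],"twist":[0,0,0],"fingers":1},{"linear":[0,-0.052,0],"twist":[0,0,0],"fingers":1},{"linear":[0,-0.060,0],"twist":[0,0,0],"fingers":1}]'; python3 - <<'E'
from h import *
delta([.5505,.014,.159],(-.082,.9966))
im,d,W=cloud("scene")
cv2.imwrite("pics/s3c.png",cv2.resize(im[80:220,110:270,::-1],None,fx=4,fy=4,interpolation=2))
E
```

```text
time: 3.55
position: [0.5103, 0.0135, 0.1595]
tool_rot: [-1.27, 1.168, 1.268]
ft_force: [0.7, 1.1, -0.0]
grip_width: 0.003
pos [0.5103 0.0135 0.1595] F [ 0.6946  1.0776 -0.0039] w 0.0032642970388691455 t 3.55
linear [ 0.0006 -0.0401 -0.0028]
twist [-0.0449  0.0126  0.1125]
```

View pics/s3c.png

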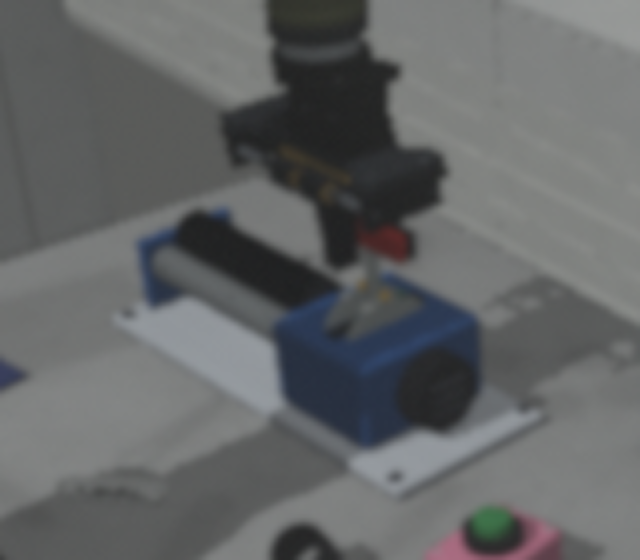

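The lever is upright in the middle notch: red bar at crop (385,243), fingers behind it, almost no force. I'll keep pushing.

```bash
python3 -m creep '[{"linear":[0,-0.006,0],"twist":[0,0,0],"fingers":1},{"linear":[0,-0.012,0],"twist":[0,0,0],"fingers":1},{"linear":[0,-0.018,0],"twist":[0,0,0],"fingers":1},{"linear":[0,-0.024,0],"twist":[0,0,0],"fingers":1},{"linear":[0,-0.030,0],"twist":[0,0,0],"fingers":1},{"linear":[0,-0.036,0],"twist":[0,0,0],"fingers":1},{"linear":[0,-0.036,0],"twist":[0,0,0],"fingers":1}]'; python3 - <<'E'
from h import *
delta([.5505,.014,.159],(-.082,.9966))
im,d,W=cloud("scene")
cv2.imwrite("pics/s4c.png",cv2.resize(im[80:220,110:270,::-1],None,fx=4,fy=4,interpolation=2))
E
```

```text
time: 4.18
position: [0.5464, 0.0164, 0.1588]
tool_rot: [-1.27, 1.168, 1.267]
ft_force: [0.6, -0.2, -0.5]
grip_width: 0.007
pos [0.5464 0.0164 0.1588] F [ 0.5836 -0.2164 -0.4633] w 0.007294311260587118 t 4.1833
linear [-0.0002 -0.0039 -0.0027]
twist [-0.0447 -0.0265  0.1238]
```

View pics/s4c.png

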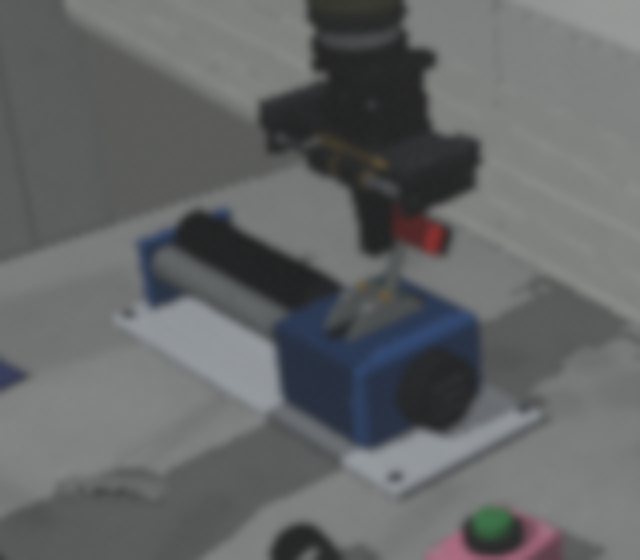

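The bar is well over at crop (425,230) and force is near zero, so it seems to have snapped to the far stop. I'll back off, lift and measure.

```bash
python3 -m creep '[{"linear":[0,0.02,0],"twist":[0,0,0],"fingers":1},{"linear":[0,0.04,0],"twist":[0,0,0],"fingers":1},{"linear":[0,0.06,0],"twist":[0,0,0],"fingers":1},{"linear":[-0.035,0.08,0],"twist":[0,0,0],"fingers":1},{"linear":[-0.075,0.08,0],"twist":[0,0,0],"fingers":1},{"linear":[-0.075,0.08,0.03],"twist":[0,0,0],"fingers":1},{"linear":[-0.075,0.08,0.03],"twist":[0,0,0],"fingers":1}]'; python3 - <<'E'
from h import *
delta([.482,-.375,.234],(-.082,.9966))
for c in ["scene","top"]:
    im,d,W=cloud(c)
    if c=="scene":cv2.imwrite("pics/s5c.png",cv2.resize(im[80:220,110:270,::-1],None,fx=4,fy=4,interpolation=2))
    hsv=cv2.cvtColor(im,cv2.COLOR_RGB2HSV).astype(int)
    red=(abs(W[...,0]-.54)<.1)&(abs(W[...,1]-.013)<.12)&((hsv[...,0]<8)|(hsv[...,0]>172))&(hsv[...,1]>120)&(W[...,2]>.13)
    Q=W[red];print(c,len(Q),Q.mean(0) if len(Q) else 0)
    for l in ["lever_bar","start_top"]: print(c,l,[(np.round(r["centre"],3).tolist(),round(r["conf"],2)) for r in nets.place_of(c,l)])
E
```

```text
time: 4.82
position: [0.4635, 0.0445, 0.2365]
tool_rot: [-1.271, 1.159, 1.27]
ft_force: [-0.4, 1.0, -1.8]
grip_width: 0.002
pos [0.4635 0.0445 0.2365] F [-0.3951  0.9907 -1.7942] w 0.001868791056616912 t 4.8167
linear [ 0.0004  0.0175 -0.4196]
twist [0.2043 0.2674 0.359 ]
scene 40 [0.5675 0.0109 0.1703]
scene lever_bar [([0.574, 0.011, 0.164], 0.57)]
scene start_top [([0.448, -0.648, 0.062], 0.71), ([0.485, -0.377, 0.062], 0.6), ([0.345, -0.49, 0.067], 0.55)]
top 145 [0.5716 0.0154 0.1735]
top lever_bar [([0.577, 0.021, 0.162], 0.82)]
top start_top [([0.449, -0.644, 0.064], 0.65), ([0.483, -0.376, 0.063], 0.45), ([0.348, -0.496, 0.065], 0.44), ([0.46, -0.239, 0.059], 0.42)]
```

View pics/s5c.png

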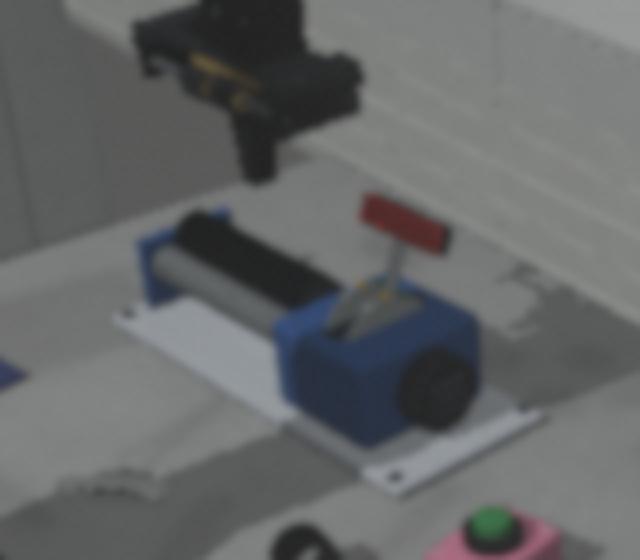

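The bar centre is at x≈0.575, i.e. +39 mm in the roller frame, so the lever is at the far stop. Now to the grey box's button at (0.483,-0.376).

```bash
python3 -m creep '[{"linear":[0,0.002,-0.035],"twist":[0,0,0],"fingers":1},{"linear":[0,0.003,-0.07],"twist":[0,0,0],"fingers":1},{"linear":[0,0.005,-0.105],"twist":[0,0,0],"fingers":1},{"linear":[0,0.006,-0.14],"twist":[0,0,0],"fingers":1},{"linear":[0,0.007,-0.175],"twist":[0,0,0],"fingers":1},{"linear":[0,0.009,-0.21],"twist":[0,0,0],"fingers":1},{"linear":[0,0.01,-0.245],"twist":[0,0,0],"fingers":1},{"linear":[0,0.011,-0.28],"twist":[0,0,0],"fingers":1}]'; python3 - <<'E'
from h import *
delta([.483,-.376,.234],(-.082,.9966)); print(readout.get_state()["joint_positions"])
E
```

```text
time: 5.78
position: [0.4735, -0.2428, 0.2334]
tool_rot: [-1.268, 1.17, 1.268]
ft_force: [1.0, 0.9, -0.6]
grip_width: 0.004
pos [ 0.4735 -0.2428  0.2334] F [ 1.0005  0.8756 -0.6486] w 0.003922966800987225 t 5.7833
linear [-0.0006  0.0012 -0.1335]
twist [-0.1204 -0.0024  0.0023]
[-0.3304  0.0719  0.7974  1.7681 -0.053   1.3235  2.1295]
```

```bash
python3 -m creep '[{"linear":[0,0,-0.035],"twist":[0,0,0],"fingers":1},{"linear":[0,0,-0.07],"twist":[0,0,0],"fingers":1},{"linear":[0,0,-0.105],"twist":[0,0,0],"fingers":1},{"linear":[0.03,0.001,-0.134],"twist":[0,0,0],"fingers":1},{"linear":[0.07,0.001,-0.134],"twist":[0,0,0],"fingers":1},{"linear":[0.105,0.001,-0.134],"twist":[0,0,0],"fingers":1},{"linear":[0.13,0.001,-0.134],"twist":[0,0,0],"fingers":1},{"linear":[0.13,0.001,-0.134],"twist":[0,0,0],"fingers":1}]'; python3 - <<'E'
from h import *
delta([.483,-.376,.075],(-.082,.9966)); print(readout.get_state()["joint_positions"])
im,d,W=cloud("top")
cv2.imwrite("pics/t6c.png",cv2.resize(im[150:260,220:350,::-1],None,fx=5,fy=5,interpolation=2))
im,d,W=cloud("scene")
cv2.imwrite("pics/s6c.png",cv2.resize(im[140:300,190:340,::-1],None,fx=3.5,fy=3.5,interpolation=2))
E
```

```text
time: 6.45
position: [0.48, -0.372, 0.0972]
tool_rot: [-1.259, 1.174, 1.277]
ft_force: [-0.4, 1.6, -0.6]
grip_width: 0.003
pos [ 0.48   -0.372   0.0972] F [-0.3549  1.5745 -0.5902] w 0.0031721257511064206 t 6.45
linear [ 0.0222 -0.0029 -0.0043]
twist [-0.1529  0.323  -0.562 ]
[-0.0377  0.4351  0.8157  1.7345 -0.3421  1.1334  2.5326]
```

View pics/s6c.png

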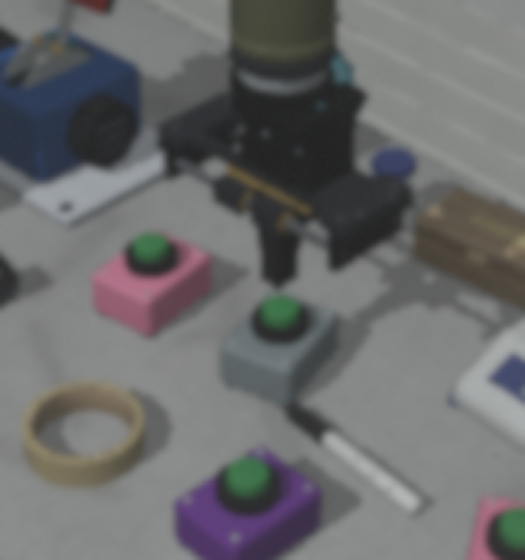

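The shut fingers are just above the grey box's green button (crop 280,315). I'll press in small steps.

```bash
python3 -m creep '[{"linear":[0.008,-0.001,0],"twist":[0,0,0],"fingers":1},{"linear":[0.014,-0.001,0],"twist":[0,0,0],"fingers":1},{"linear":[0.018,-0.001,0],"twist":[0,0,0],"fingers":1},{"linear":[0.021,-0.001,0],"twist":[0,0,0],"fingers":1},{"linear":[0.024,-0.001,0],"twist":[0,0,0],"fingers":1},{"linear":[0.024,-0.001,0],"twist":[0,0,0],"fingers":1}]'; python3 - <<'E'
from h import *
delta([.483,-.376,.069])
E
```

```text
time: 7.05
position: [0.485, -0.3737, 0.0792]
tool_rot: [-1.268, 1.17, 1.269]
ft_force: [0.4, -0.3, -0.3]
grip_width: 0.003
pos [ 0.485  -0.3737  0.0792] F [ 0.4105 -0.2674 -0.3418] w 0.003151883498673848 t 7.05
linear [ 0.0102  0.0021 -0.0021]
```

```bash
python3 -m creep '[{"linear":[0.003,0.002,-0.001],"twist":[0,0,0],"fingers":1},{"linear":[0.005,0.002,-0.001],"twist":[0,0,0],"fingers":1},{"linear":[0.007,0.002,-0.001],"twist":[0,0,0],"fingers":1},{"linear":[0.009,0.002,-0.001],"twist":[0,0,0],"fingers":1},{"linear":[0.010,0.002,-0.001],"twist":[0,0,0],"fingers":1},{"linear":[0.010,0.002,-0.001],"twist":[0,0,0],"fingers":1}]'
```

```text
time: 7.55
position: [0.483, -0.3755, 0.0698]
tool_rot: [-1.269, 1.17, 1.268]
ft_force: [-2.0, -0.3, 5.0]
grip_width: 0.002
```

```bash
python3 -m creep '[{"linear":[0.001,0,0],"twist":[0,0,0],"fingers":1},{"linear":[0.002,0,0],"twist":[0,0,0],"fingers":1},{"linear":[0.002,0,0],"twist":[0,0,0],"fingers":1}]'
```

```text
time: 7.8
position: [0.4831, -0.3756, 0.0693]
tool_rot: [-1.268, 1.169, 1.268]
ft_force: [-3.8, 2.9, 13.8]
grip_width: 0.006
```

At 13.8 N the fingers have stopped moving, so the button is right down. Now lift clear.

```bash
python3 -m creep '[{"linear":[-0.01,0,0],"twist":[0,0,0],"fingers":1},{"linear":[-0.03,0,0],"twist":[0,0,0],"fingers":1},{"linear":[-0.06,0,0],"twist":[0,0,0],"fingers":1},{"linear":[-0.09,0,0],"twist":[0,0,0],"fingers":1},{"linear":[-0.12,0,0],"twist":[0,0,0],"fingers":1},{"linear":[-0.15,0,0],"twist":[0,0,0],"fingers":1},{"linear":[-0.15,0,0],"twist":[0,0,0],"fingers":1},{"linear":[-0.15,0,0],"twist":[0,0,0],"fingers":1}]'; python3 - <<'E'
from h import *
im,d,W=cloud("scene","pics/s7.png")
s=readout.get_state();print(s["ft_force"],abs(s["qd"]).max(),s["time"])
for l in ["lever_bar","jar","ring","marker","tape","start_top"]: print(l,[(np.round(r["centre"],3).tolist(),round(r["conf"],2)) for r in nets.place_of("scene",l)])
E
```

```text
time: 8.47
position: [0.4842, -0.3755, 0.2192]
tool_rot: [-1.272, 1.168, 1.266]
ft_force: [0.7, 0.6, -0.1]
grip_width: 0.005
[-0.2739  0.2445 -0.8387] 0.03458560035059917 8.5167
lever_bar [([0.572, 0.015, 0.16], 0.55)]
jar [([0.693, -0.289, -0.002], 0.56)]
ring [([0.355, -0.141, 0.008], 0.56)]
marker [([0.448, -0.488, -0.002], 0.81)]
tape [([0.315, -0.346, -0.002], 0.91)]
start_top [([0.458, -0.236, 0.066], 0.63), ([0.345, -0.489, 0.069], 0.61), ([0.451, -0.646, 0.06], 0.52), ([0.487, -0.374, 0.067], 0.48)]
```

View pics/s7.png

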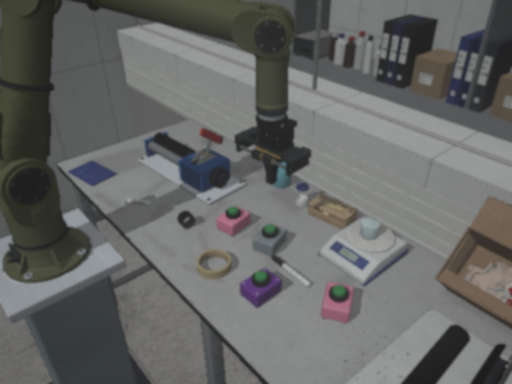

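The lever is over at the far stop (bar at 211,134). The green button is up (270,231), the loose things haven't moved, and the gripper is clear.

```bash
python3 -c "
from bench import job; print(job.close_job())"
```

```text
the job is handed in; nothing more can be done
None
```

The roller lever is at its far stop (fast), the start button has been pressed right down and released, and the job is handed in. No verdict was reported.

- **Lever:** I pushed it with the shut fingertips from the red face only, through the middle notch to the far stop. Afterwards the bar measured 36–41 mm past the pivot, against 39 expected, and it stayed there.
- **Button:** I then pressed the button on the grey box, leaving the pink and purple look-alikes alone. It read 5.0 N near the bottom and 13.8 N against the stop, so it was right down.
- **Last checks:** the button is up again (top at about 64–67 mm). The jar, ring, marker and tape are within a few mm of where they stood, which is measurement noise. The force on the tool was about zero with the gripper about 0.15 m above the box.

The lever angle and button travel can't be read directly; I judged them from camera positions and forces. No check failed. The networks gave a few false finds, such as the bar reported as a jar, which I set aside using the pictures.

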